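# Thread a sanding spindle through its loose pillow blocks

### The job

Take the sanding spindle off its wooden rest and thread it, bare nose first, through both pillow blocks of the stand and on into the motor coupling, until its collar is home against the first block, then let go. The blocks' bolts are only finger-tight, so each block may sit a few millimetres to one side: feel your way in gently, never force the shaft against the stand, and let it draw the blocks into line. Leave the mug, the glue bottle and the little stone tower alone.

Things in the scene. Friction and masses are not known exactly. Their poses are not given: they have to be found in the camera images.
- stand: Stand, screwed down: plywood board 270 x 150 x 18 mm with two grey zinc pillow blocks on aluminium risers, then a gear motor with a coupling. Origin on the bench below block 1's entry face; +x is the way the spindle is pushed (block 1, block 2, motor), z up. The spindle line runs along x, 67 mm above the bench. Board x -30 to 240 mm; motor to x 220 mm, 20 mm above the line.
- bearing_mouth (a point): Point of the spindle line in the entry face of block 1, which fills stand x 0 to 16 mm (housing 37 mm across, top 86 mm above the bench, foot 71 mm wide). Bore 13.2 mm, no chamfer, at exact height, but the block slides sideways (stand y, travel 7 mm, under 1 N of friction) and starts up to 6 mm to either side; this is the middle of its travel, where it stands is not reported.
- second_mouth (a point): Point of the spindle line in the entry face of block 2, which fills stand x 70 to 86 mm: same shape, bore and sideways play as block 1, placed independently; this point is again the middle of its travel, not the present centre of its bore.
- coupling_mouth (a point): Centre of the mouth of the motor coupling (aluminium, 25 mm across), fixed on the spindle line at stand x 108 mm; bore 13.2 mm, no chamfer, 24 mm deep, so its bottom is not reached when the collar is home.
- spindle: Steel spindle, about 0.41 kg, lying level. Origin on its centre line in the front (seating) face of the collar, +x towards the bare nose at x 126 mm. Shaft 12 mm thick; collar 24 mm thick, x -10 to 0; brown sanding drum 34 mm thick, x -102 to -62 mm (nut to -107). Bare shaft to grip while pushing it home: x -62 to -10 mm. It balances at x -28 mm; held elsewhere its ends droop.
- nose (a point): Centre of the spindle's nose end, x 126 mm in the spindle's frame; the nose is bevelled, 1.3 mm all round over its last 1.3 mm.
- grip (a point): Balance point of the spindle, on the bare shaft between collar and drum, x -28 mm in the spindle's frame.
- rest: Fixed wooden rest: strip 195 x 50 x 10 mm with two V-blocks up to 57 mm high. The spindle lies in them, centre line 55 mm above the bench, along the rest's x axis, its origin above the rest's origin (on the bench). The V-blocks hold it at x 71 to 89 mm and under the drum at x -93 to -71 mm; in between the shaft is free.
- mug: White mug, 80 mm wide, 92 mm high, origin at its foot; to be left alone.
- glue: White glue bottle, 44 mm wide, 110 mm high, origin at its foot; to be left alone.
- tower: Round grey stone-faced foam tower with battlements, 72 mm wide, 96 mm high, origin at its foot; to be left alone.
Not all that is in view belongs to the job. Of the things shaped like the spindle, the steel one is meant.

How it is judged:
On the way, in this order (a step that is already met when the one before it is completed fails the run):
1. the nose is in the first block (x of nose in the frame of stand between 0.008 and 0.06 m and y of nose in the frame of stand between -0.009 and 0.009 m and z of nose in the frame of stand between 0.062 and 0.072 m), for 0.1 s.
2. the nose is through the second block too (x of nose in the frame of stand above 0.078 m and y of nose in the frame of stand between -0.009 and 0.009 m and z of nose in the frame of stand between 0.062 and 0.072 m), for 0.1 s.
At the end, for the whole second after the job is handed in: The spindle runs through both blocks with its nose in the coupling (within 4 mm of the spindle line, shaft within 0.06 rad of it) and its collar home against the first block, within 3 mm; it is released and at rest (x of spindle in the frame of stand between -0.003 and 0.002 m and y of nose in the frame of stand between -0.004 and 0.004 m and z of nose in the frame of stand between 0.063 and 0.071 m and angle between the x axis of spindle and the x axis of stand, either way round below 0.06 rad and linear speed of spindle below 0.02 m/s and contact force between the fingers and spindle below 0.2 N); the robot touches nothing.
It fails at once if the spindle is forced against the stand with more than 30 N (contact force between spindle and stand above 30 N).
It fails at once if the mug is moved more than 20 mm (distance of mug from where it was at the start of the episode above 0.02 m).
It fails at once if the glue bottle is moved more than 20 mm (distance of glue from where it was at the start of the episode above 0.02 m).
It fails at once if the tower is moved more than 20 mm (distance of tower from where it was at the start of the episode above 0.02 m).
It also fails if it takes over 72 s, if anything falls off the work surface, if the arm or the gripper's body presses on something with over 40 N, if the wrist force passes 120 N, or if a joint passes its speed limit or range.

### The arm

A 7-joint arm with a two-finger parallel gripper is mounted at the origin on the work surface. World frame = base frame: x ahead of the robot, y to its left, z up, the work surface at z = 0. Lengths are in m, angles in rad, forces in N, time in s.
With the tool pointing down it reaches from about 0.4 to 0.875 m from the base axis. Payload 6.5 kg.
Tool frame: the origin (TCP) lies between the finger pads; the fingertips stand 19 mm ahead of it and the grasp point (between the pads) is the TCP (arm.tip_reach is the distance from the TCP to the fingertips, in m); x points along the fingers, z is the direction in which the jaws open and shut, and the axes are right-handed (so a half turn about x gives the same grasp; the last joint's range is limited). The gripper opens to 88 mm and grips with 3 to 60 N. Pads are 18 mm wide; open, the fingers measure 123 mm over their backs; the gripper's body (75 mm by 187 mm) begins 45 mm behind the grasp point.
Start: joints at [1.161, 0.536, -0.004, 1.538, 0.003, 1.067, -0.071], TCP at [0.219, -0.612, 0.258] pointing down, gripper open.
Joint ranges: [-2.7, 2.7], [-0.37, 2.16], [-1.27, 1.26], [0.24, 2.4], [-1.31, 4.45], [0.19, 1.91], [-2.76, 2.76]. Speed limits (rad/s): [2.39, 2.39, 3.14, 3.14, 3.14, 3.14, 3.14].

### API

Orientations are given as a 3x3 rotation matrix whose columns are the frame's x, y, z axes.
In Python, from bench import arm gives the robot as it stands. The module is installed in compiled form; this text tells all that it offers.
- The arm moves only by the shell command python3 -m creep 'ROWS' [FORCE]. ROWS is JSON, a list of rows, each a list of 7 numbers: the turn, a rotation vector about the world's x, y, z in degrees, then the shift along the world's x, y, z in mm, then the opening in per cent of the stroke, from 0 (shut) to 100 (fully open). In form: [[ax, ay, az, tx, ty, tz, claw], ...]. A call has 1 to 20 rows; each row shifts and turns the commanded pose from where the row before left it; what a row does not reach is not made up. A row lasts 1/10 s, in which the tool goes at most 50 mm and 8.59 degrees, less where a joint would pass 70% of its speed; a pose out of reach is approached as far as the arm can. A call with a gripper value outside its range is refused whole. The fingers move at their own pace and stop on an object; FORCE is the grip in N (left out, the last holds). Time passes only in rows, so rows that do not move let the fingers close. It gives the time, the measured TCP pose, the force and the opening at its end, in the units of the state.
- arm.sense(): the state, without advancing time (a new reading comes with each control period).
- arm.camera(name): name is "side" or "top"; returns a dict with "frame" (384x512x3 uint8, red, green, blue), "mtx" (3x3 intrinsics, pixels), "camera_from_world" (4x4, takes a point from world to camera coordinates). Camera axes: x right, y up, looking along -z (the intrinsics and any distortion apply to the point x, -y, -z); pixel columns grow to the right and rows downward; lengths in m; the calibration is good to about 2 mm. A picture is of the moment at which its call begins. There is no depth.
- arm.close_job(): hands the job in, once; it reports no verdict.
The state is a dict: "time": time; "joints": joint angles; "joint_velocities": joint speeds; "joint_efforts": joint torques, N m; "eef_pos": TCP position; "tool_rot": TCP orientation; "contact_force": force on the tool from outside, world axes, zero at the start; "moment": the same for the moment, N m; "opening": finger opening in m.
Only numpy, scipy, OpenCV 4.12 (cv2) and the standard library are available. Lean on these libraries where they do the work, as an engineer would, in place of code of your own. Each camera call takes 0.05 s, during which the arm holds its last target.

## Working session

There is one attempt and no reset: what is moved stays moved. The work goes in short steps, Python scripts to look and compute and a shell command to move; the robot and the scene stay as the last step left them, time stands still between calls to the robot, and variables do not carry over. Pictures are saved under pics/ and viewed, and the job is handed in when it is done.

```bash
mkdir -p pics
python3 - <<'E'
from bench import arm
import cv2
s=arm.sense(); print(s)
for n in("side","top"):
    c=arm.camera(n); cv2.imwrite(f"pics/{n}0.png",c["frame"][:,:,::-1]); print(n,c["mtx"].tolist(),c["camera_from_world"].round(4).tolist(),[k for k in c])
E
```

```text
{'time': 0.0, 'joints': array([ 1.16083437,  0.53714616, -0.00444517,  1.53885011,  0.00263023,
        1.06729202, -0.07121935]), 'joint_velocities': array([ 1.25392183e-04, -8.20421604e-04,  7.93670964e-05, -4.18807743e-04,
        4.05820056e-04, -1.14117933e-03, -4.50159844e-04]), 'joint_efforts': array([ 4.20805454e-04, -5.70978284e+01,  9.91063043e-01, -2.51602757e+01,
       -5.62479312e-02,  1.79175020e-02,  1.89297834e-04]), 'eef_pos': array([ 0.21886079, -0.61143946,  0.25686093]), 'tool_rot': array([[-7.06253577e-04,  9.41468849e-01,  3.37099254e-01],
       [ 1.53544389e-03,  3.37099962e-01, -9.41467609e-01],
       [-9.99998572e-01, -1.47317875e-04, -1.68365065e-03]]), 'contact_force': array([-0.16015021, -0.97879293, -0.19497183]), 'moment': array([ 0.0123333 ,  0.03305604, -0.02921628]), 'opening': 0.08819336853081886}
side [[463.9026556418058, 0.0, 251.17103306057666], [0.0, 463.9026556418058, 195.731898156469], [0.0, 0.0, 1.0]] [[-0.801, -0.5986, -0.0056, 0.3686], [0.4433, -0.5995, 0.6664, -0.302], [-0.4022, 0.5313, 0.7456, -1.1104], [0.0, 0.0, 0.0, 1.0]] ['frame', 'mtx', 'camera_from_world']
top [[436.79031952643066, 0.0, 246.4130261975504], [0.0, 436.79031952643066, 198.8443650424764], [0.0, 0.0, 1.0]] [[-0.0049, -1.0, -0.0049, -0.0393], [0.9886, -0.0056, 0.1502, -0.4938], [-0.1503, -0.0041, 0.9886, -1.3062], [0.0, 0.0, 0.0, 1.0]] ['frame', 'mtx', 'camera_from_world']
```

View pics/side0.png

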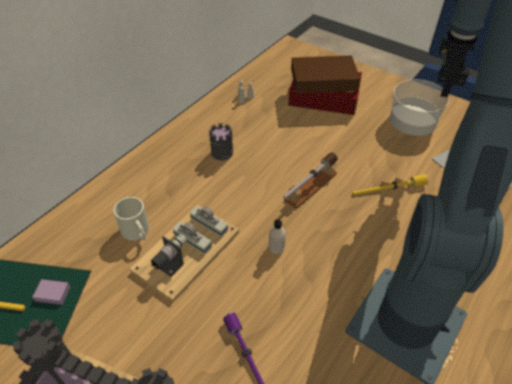

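View pics/top0.png

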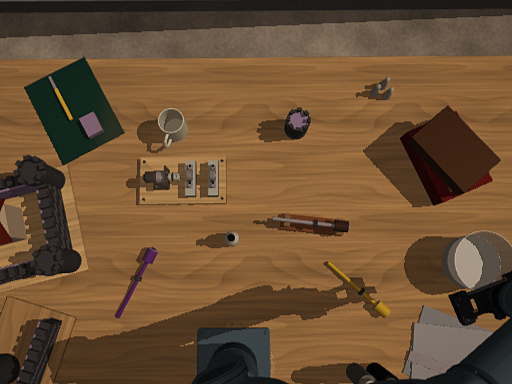

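Candidates for the spindle, as top pixels: the steel one on the rest (310,223), the purple one (137,280) and the yellow one (357,290). I choose the steel one on the wooden rest and check it in a close crop.

Run:
```python
import cv2
t=cv2.imread("pics/top0.png"); s=cv2.imread("pics/side0.png")
cv2.imwrite("pics/t_sp.png",cv2.resize(t[200:250,240:370],None,fx=6,fy=6,interpolation=cv2.INTER_CUBIC))
cv2.imwrite("pics/t_st.png",cv2.resize(t[145:215,125:240],None,fx=6,fy=6,interpolation=cv2.INTER_CUBIC))
cv2.imwrite("pics/s_sp.png",cv2.resize(s[140:220,270:350],None,fx=7,fy=7,interpolation=cv2.INTER_CUBIC))
cv2.imwrite("pics/s_st.png",cv2.resize(s[195:300,125:245],None,fx=5,fy=5,interpolation=cv2.INTER_CUBIC))
```

```text
(no output)
```

View pics/t_sp.png

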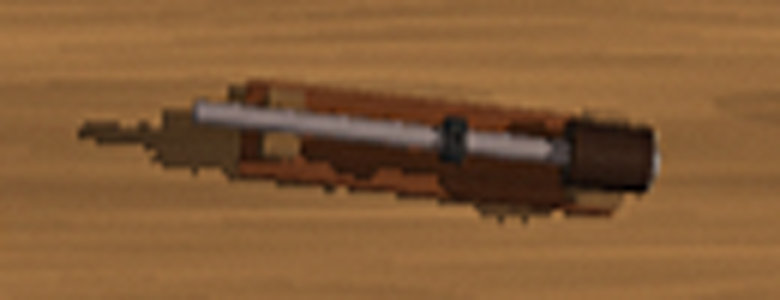

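View pics/t_st.png

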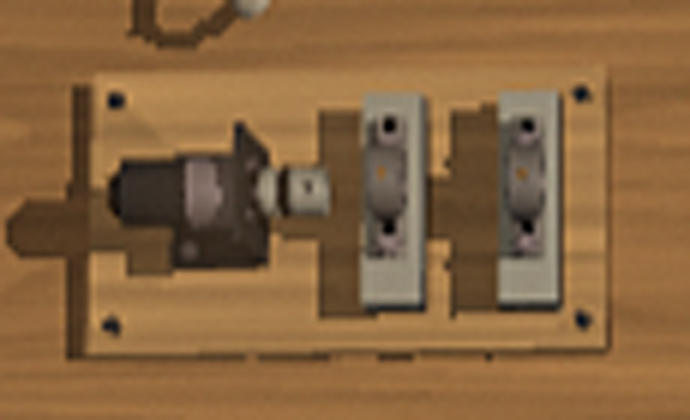

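View pics/s_sp.png

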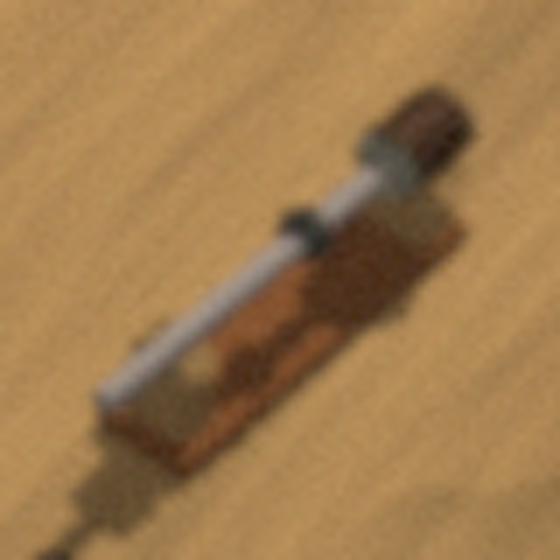

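View pics/s_st.png

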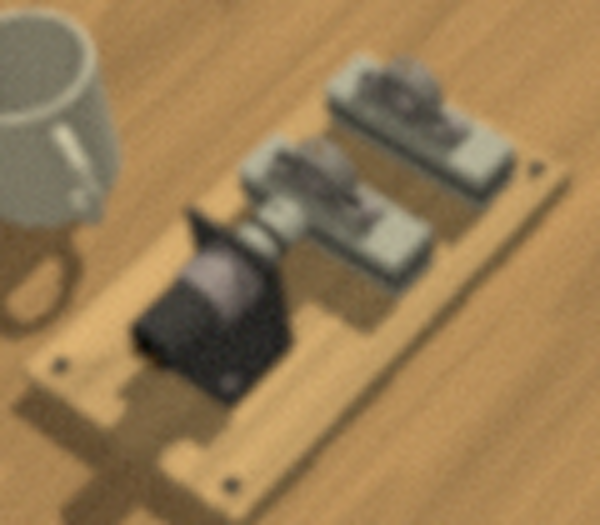

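The crop shows a grey steel shaft, nose at top pixel about (272,218), a dark collar at (315,223) and a brown drum at (341,226): this is the steel spindle. The stand has its motor on the left (150,177) and block 1 on the right (212,178). Next I measure.

```bash
cat > h.py <<'E'
import numpy as np, cv2
from bench import arm
def cam(n,save=None):
    c=arm.camera(n)
    if save: cv2.imwrite(save,c["frame"][:,:,::-1])
    return c
def ray(c,p):
    p=np.atleast_2d(np.asarray(p,float)); M=np.array(c["mtx"]);T=np.array(c["camera_from_world"])
    d=np.c_[p,np.ones(len(p))]@np.linalg.inv(M).T; d=d*[1,-1,-1]
    R=T[:3,:3]; return -R.T@T[:3,3], d@R
def plane(c,p,z):
    o,d=ray(c,p); return o+d*((z-o[2])/d[:,2])[:,None]
def proj(c,X):
    T=np.array(c["camera_from_world"]);q=np.atleast_2d(X)@T[:3,:3].T+T[:3,3]; q=q*[1,-1,-1]
    q=q@np.array(c["mtx"]).T; return q[:,:2]/q[:,2:]
E
python3 - <<'E'
from h import *
for n,box in(("top",(262,346,210,240)),("side",(280,340,150,206))):
    c=cam(n); f=c["frame"]; x0,x1,y0,y1=box
    sub=f[y0:y1,x0:x1].astype(int); hsv=cv2.cvtColor(f[y0:y1,x0:x1],cv2.COLOR_RGB2HSV)
    m=((hsv[...,1]<70)&(hsv[...,2]>95)).astype(np.uint8)
    k,lab,st,ce=cv2.connectedComponentsWithStats(m)
    for i in range(1,k):
        if st[i,4]>15:
            ys,xs=np.nonzero(lab==i); P=plane(c,np.c_[xs+x0,ys+y0],0.055)[:,:2]
            mu=P.mean(0);u,s,v=np.linalg.svd(P-mu);d=v[0];t=(P-mu)@d
            print(n,st[i],mu.round(4),d.round(4),"ends",(mu+d*t.min()).round(4),(mu+d*t.max()).round(4),"w",(P-mu)@v[1].std() if 0 else ((P-mu)@v[1]).std().round(4))
# stand, z .018 corners, manual from crop
c=cam("top")
g=lambda a,b,ox,oy,s:((a+.5)/s-.5+ox,(b+.5)/s-.5+oy)
K=[g(a,b,125,145,6) for a,b in((94,72),(605,68),(608,350),(88,355))]
P=plane(c,K,.018);print(P.round(4)[:,:2]);print([np.linalg.norm(P[i]-P[(i+1)%4]).round(4) for i in range(4)])
c=cam("side")
K=[g(a,b,125,195,5) for a,b in((28,365),(568,172),(237,520))]
print(plane(c,K,.018).round(4)[:,:2])
E
```

```text
top [ 11   7  40   7 119] [ 0.4254 -0.1814] [0.1226 0.9925] ends [ 0.4183 -0.2391] [ 0.4328 -0.1216] w 0.0026
top [56 12 14  4 42] [ 0.4143 -0.2758] [-0.123  -0.9924] ends [ 0.4166 -0.2566] [ 0.4118 -0.2959] w 0.0026
side [35 13 11  9 43] [ 0.4119 -0.2805] [0.0879 0.9961] ends [ 0.41  -0.302] [ 0.4138 -0.2589] w 0.0036
side [  4  23  29  25 126] [ 0.4243 -0.1782] [0.1097 0.994 ] ends [ 0.4172 -0.2426] [ 0.4309 -0.119 ] w 0.0033
[[0.634  0.2941]
 [0.6345 0.024 ]
 [0.4841 0.0221]
 [0.4829 0.2924]]
[np.float64(0.2701), np.float64(0.1504), np.float64(0.2703), np.float64(0.151)]
[[0.631  0.2919]
 [0.4842 0.0272]
 [0.4827 0.2932]]
```

Run:
```python
import cv2
t=cv2.imread("pics/top0.png"); s=cv2.imread("pics/side0.png")
a=cv2.resize(t[155:205,170:230],None,fx=12,fy=12,interpolation=cv2.INTER_CUBIC)
cv2.imwrite("pics/t_bl.png",a)
cv2.imwrite("pics/s_bl.png",cv2.resize(s[200:255,170:235],None,fx=10,fy=10,interpolation=cv2.INTER_CUBIC))
```

```text
(no output)
```

View pics/t_bl.png

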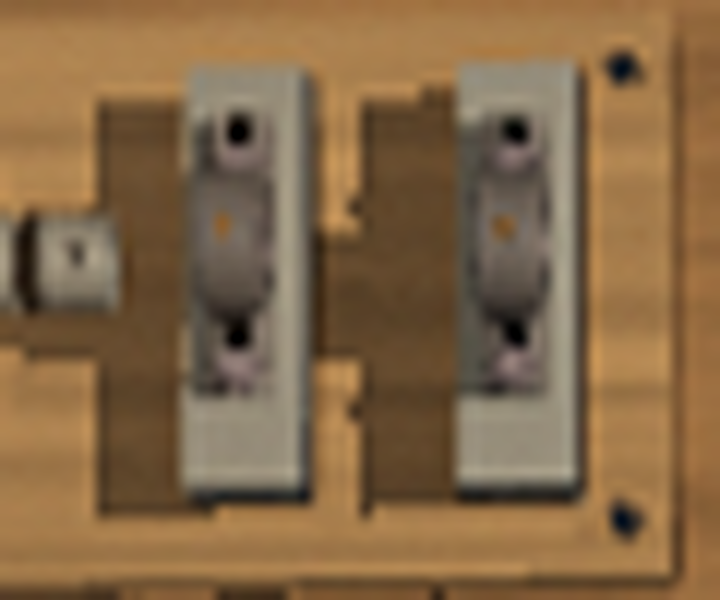

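View pics/s_bl.png

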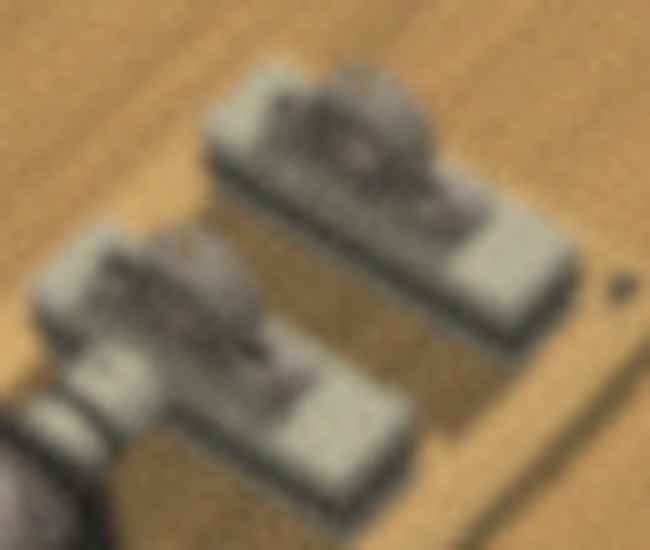

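Run:
```python
from h import *
c=cam("top")
g=lambda a,b:((a+.5)/12-.5+170,(b+.5)/12-.5+155)
def pr(l,pts,z): print(l,(plane(c,[g(*p) for p in pts],z)[:,:2]*1000).round(1).tolist())
pr("coupling top/bot edge z67",[(80,213),(80,311)],.067)
pr("coupling mouth z67",[(121,262)],.067)
pr("coupling screw z.0795",[(77,250)],.0795)
for z in(.045,.05): pr("riser2 L/R corners",[(188,68),(310,68),(183,490),(308,490)],z); pr("riser1",[(459,65),(580,65),(459,488),(580,488)],z)
for z in (.055,.06):
  pr("bolts2",[(238,130),(238,334)],z); pr("bolts1",[(515,130),(515,334)],z)
  pr("foot2",[(210,108),(210,392)],z); pr("foot1",[(510,108),(510,392)],z)
pr("nipple 2,1 z86",[(222,226),(504,227)],.086)
pr("housing2 edges z67",[(235,172),(235,318)],.072);pr("housing1",[(512,172),(512,318)],.072)
pr("housing y2 edges z80",[(192,240),(272,240)],.082);pr("housing1y",[(470,240),(549,240)],.082)
```

```text
coupling top/bot edge z67 [[571.9, 170.8], [546.6, 170.3]]
coupling mouth z67 [[559.2, 160.2]]
coupling screw z.0795 [[559.7, 169.3]]
riser2 L/R corners [[614.7, 147.3], [614.5, 115.7], [504.2, 146.8], [504.1, 114.9]]
riser1 [[615.1, 77.2], [614.9, 46.0], [504.4, 76.3], [504.2, 45.4]]
riser2 L/R corners [[613.5, 146.6], [613.3, 115.1], [503.4, 146.1], [503.3, 114.2]]
riser1 [[613.8, 76.8], [613.7, 45.6], [503.6, 75.8], [503.4, 45.1]]
bolts2 [[595.9, 132.7], [542.8, 132.0]]
bolts1 [[595.5, 61.8], [542.4, 61.4]]
foot2 [[601.7, 140.0], [527.8, 138.9]]
foot1 [[601.2, 63.1], [527.4, 62.6]]
bolts2 [[594.7, 132.1], [541.8, 131.3]]
bolts1 [[594.3, 61.4], [541.4, 61.0]]
foot2 [[600.5, 139.3], [526.9, 138.2]]
foot1 [[600.1, 62.7], [526.5, 62.2]]
nipple 2,1 z86 [[564.2, 132.1], [563.6, 61.8]]
housing2 edges z67 [[581.1, 131.0], [543.6, 130.5]]
housing1 [[580.7, 61.1], [543.2, 60.8]]
housing y2 edges z80 [[561.6, 140.1], [561.4, 120.1]]
housing1y [[561.2, 70.6], [561.0, 50.9]]
```

The lengths agree with the given sizes (board 270 x 150, riser spacing, coupling 25 mm). The spindle line is at world x≈559 mm and the entry face at y≈53. Both blocks stand about 4 mm to the +x side. Now I reach for the grip point at about (414,-272).

```bash
python3 -m creep '[[0,0,6.3,19.5,33.9,-12,100],[0,0,6.3,19.5,33.9,-12,100],[0,0,6.3,19.5,33.9,-12,100],[0,0,6.3,19.5,33.9,-12,100],[0,0,6.3,19.5,33.9,-12,100],[0,0,6.3,19.5,33.9,-12,100],[0,0,6.3,19.5,33.9,-12,100],[0,0,6.3,19.5,33.9,-12,100],[0,0,6.3,19.5,33.9,-12,100],[0,0,6.6,19.5,33.9,-12,100],[0,0,0,0,0,0,100],[0,0,0,0,0,0,100],[0,0,0,0,0,0,100]]' 30
cat >> h.py <<'E'
def st():
    s=arm.sense();R=s["tool_rot"]
    print("t%.2f"%s["time"],"pos",(s["eef_pos"]*1000).round(1),"yaw z",np.degrees(np.arctan2(R[1,2],R[0,2])).round(2),"tilt z",np.degrees(R[2,2]).round(2),"xdown",R[:,0].round(4),"F",s["contact_force"].round(1),"M",s["moment"].round(2),"open",round(s["opening"]*1000,2),"j7",s["joints"][6].round(2)); return s
E
python3 -c "
from h import *
st();cam('top','pics/t1.png');cam('side','pics/s1.png')"
```

```text
time: 1.65
eef_pos: [0.4136, -0.2744, 0.138]
tool_rot: [[-0.0, 0.125, 0.992], [-0.001, 0.992, -0.125], [-1.0, -0.001, 0.0]]
contact_force: [0.3, -1.0, -0.2]
opening: 0.0881
t1.65 pos [ 413.6 -274.4  138. ] yaw z -7.16 tilt z 0.01 xdown [-0.     -0.0011 -1.    ] F [ 0.3 -1.  -0.2] M [-0.06 -0.07  0.06] open 88.1 j7 0.15
```

```bash
python3 -m creep '[[0,0,0.1,0.2,2,-14,100],[0,0,0,0,0,-14,100],[0,0,0,0,0,-14,100],[0,0,0,0,0,-14,100],[0,0,0,0,0,-14,100],[0,0,0,0,0,-12,100],[0,0,0,0,0,0,100],[0,0,0,0,0,0,60],[0,0,0,0,0,0,40],[0,0,0,0,0,0,30]]' 30
python3 - <<'E'
from h import *
st()
for n in("top","side"):
    c=cam(n,f"pics/{n}2.png")
E
python3 -c "
import cv2
t=cv2.imread('pics/side2.png');cv2.imwrite('pics/side2z.png',cv2.resize(t[110:220,260:380],None,fx=5,fy=5,interpolation=2))
t=cv2.imread('pics/top2.png');cv2.imwrite('pics/top2z.png',cv2.resize(t[170:270,250:390],None,fx=5,fy=5,interpolation=2))"
```

```text
time: 2.75
eef_pos: [0.4147, -0.2712, 0.0563]
tool_rot: [[0.001, 0.12, 0.993], [-0.001, 0.993, -0.12], [-1.0, -0.001, 0.001]]
contact_force: [0.1, -0.2, 0.2]
opening: 0.0665
t2.75 pos [ 414.7 -271.2   56.3] yaw z -6.9 tilt z 0.06 xdown [ 1.e-03 -6.e-04 -1.e+00] F [ 0.1 -0.2  0.2] M [-0.05 -0.07  0.02] open 66.46 j7 0.08
```

View pics/side2z.png

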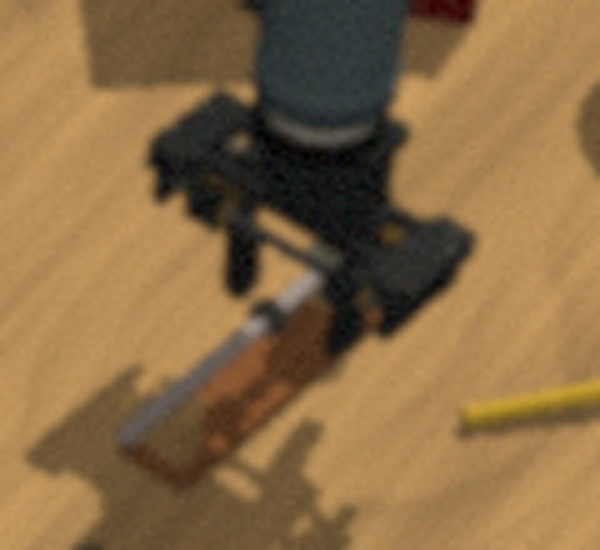

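View pics/top2z.png

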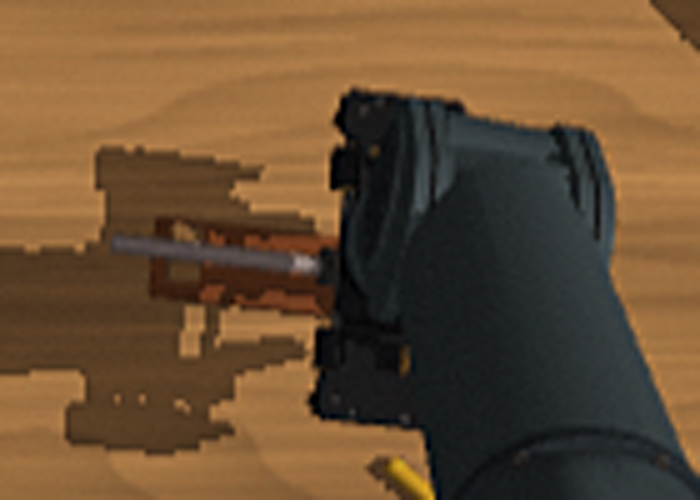

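The fingers straddle the shaft between the collar (side crop 270,315) and the drum. I close now.

```bash
python3 -m creep '[[0,0,0,0,0,0,20],[0,0,0,0,0,0,15],[0,0,0,0,0,0,12],[0,0,0,0,0,0,8],[0,0,0,0,0,0,5],[0,0,0,0,0,0,5],[0,0,0,0,0,0,5]]' 25
python3 -c "
from h import *
st()"
```

```text
time: 3.55
eef_pos: [0.4158, -0.2712, 0.056]
tool_rot: [[0.003, 0.12, 0.993], [-0.001, 0.993, -0.12], [-1.0, -0.0, 0.003]]
contact_force: [4.1, 0.5, -1.4]
opening: 0.0106
t3.55 pos [ 415.8 -271.2   56. ] yaw z -6.87 tilt z 0.17 xdown [ 2.8e-03 -7.0e-04 -1.0e+00] F [ 4.1  0.5 -1.4] M [-0.15 -0.85 -0.04] open 10.55 j7 0.08
```

```bash
python3 -m creep '[[0,0,0,0,0,3,5],[0,0,0,0,0,6,5],[0,0,0,0,0,10,5],[0,0,0,0,0,12,5],[0,0,0,0,0,12,5],[0,0,0,0,0,12,5],[0,0,0,0,0,12,5],[0,0,0,0,0,10,5],[0,0,0,0,0,0,5],[0,0,0,0,0,0,5]]'
python3 -c "
from h import *
st()
for n in('top','side'): cam(n,f'pics/{n}3.png')
t=cv2.imread('pics/side3.png');cv2.imwrite('pics/side3z.png',cv2.resize(t[110:220,260:380],None,fx=5,fy=5,interpolation=2))
t=cv2.imread('pics/top3.png');cv2.imwrite('pics/top3z.png',cv2.resize(t[170:270,250:390],None,fx=5,fy=5,interpolation=2))"
```

```text
time: 4.55
eef_pos: [0.4142, -0.271, 0.1328]
tool_rot: [[0.0, 0.12, 0.993], [-0.0, 0.993, -0.12], [-1.0, -0.0, 0.0]]
contact_force: [-0.6, 0.8, -3.7]
opening: 0.0106
t4.55 pos [ 414.2 -271.   132.8] yaw z -6.91 tilt z 0.01 xdown [ 1.e-04 -2.e-04 -1.e+00] F [-0.6  0.8 -3.7] M [-0.04  0.01 -0.  ] open 10.59 j7 0.15
```

View pics/side3z.png

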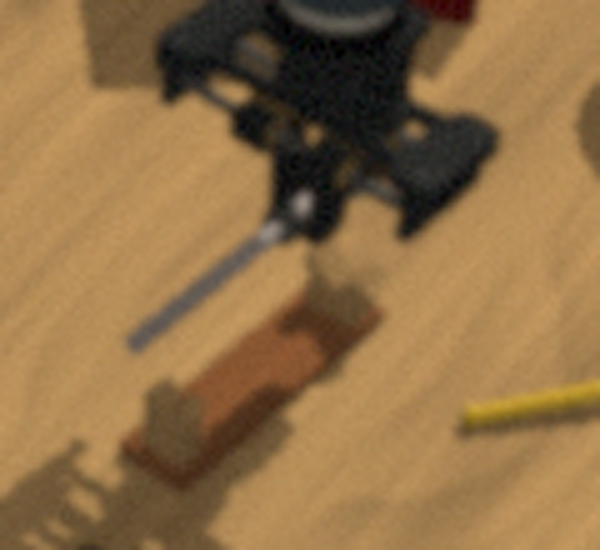

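View pics/top3z.png

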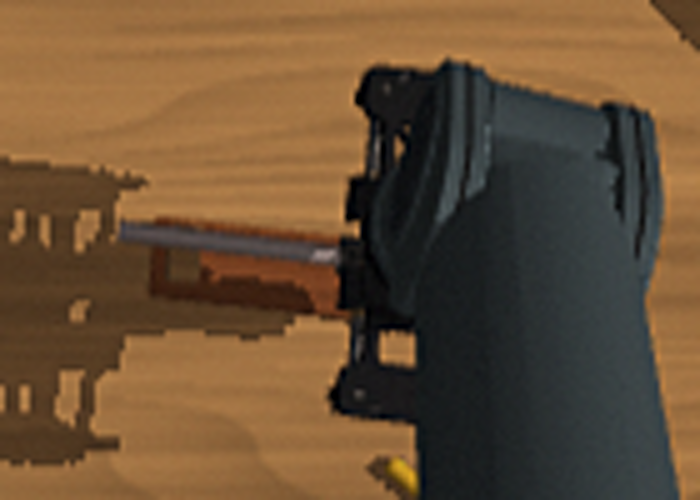

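The spindle is held level and clear of the rest. Now I carry it over, turn it 7.15°, and stop with the nose about 25 mm short of block 1.

```bash
python3 -m creep '[[0,0,1.2,15,0,0,5],[0,0,1.2,25,0,0,5],[0,0,1.2,30,5,0,5],[0,0,1.2,30,10,0,5],[0,0,1.2,24,20,0,5],[0,0,1.1,15,25,-5,5],[0,0,0,10,25,-10,5],[0,0,0,0,25,-10,5],[0,0,0,0,20,-10,5],[0,0,0,0,15,-10,5],[0,0,0,0,0,-10,5],[0,0,0,0,0,-6,5],[0,0,0,0,0,-4,5],[0,0,0,0,0,0,5],[0,0,0,0,0,0,5],[0,0,0,0,0,0,5]]'
python3 -c "
from h import *
st()
for n in('top','side'): cam(n,f'pics/{n}4.png')
t=cv2.imread('pics/side4.png');cv2.imwrite('pics/side4z.png',cv2.resize(t[120:270,150:310],None,fx=4,fy=4,interpolation=2))
t=cv2.imread('pics/top4.png');cv2.imwrite('pics/top4z.png',cv2.resize(t[145:215,160:290],None,fx=6,fy=6,interpolation=2))"
```

```text
time: 6.25
eef_pos: [0.5636, -0.1266, 0.0681]
tool_rot: [[0.001, -0.003, 1.0], [-0.0, 1.0, 0.003], [-1.0, -0.0, 0.001]]
contact_force: [-0.1, -0.5, -3.9]
opening: 0.0105
t6.25 pos [ 563.6 -126.6   68.1] yaw z 0.16 tilt z 0.05 xdown [ 9.e-04 -4.e-04 -1.e+00] F [-0.1 -0.5 -3.9] M [-0.01 -0.08  0.01] open 10.55 j7 -0.13
```

View pics/side4z.png

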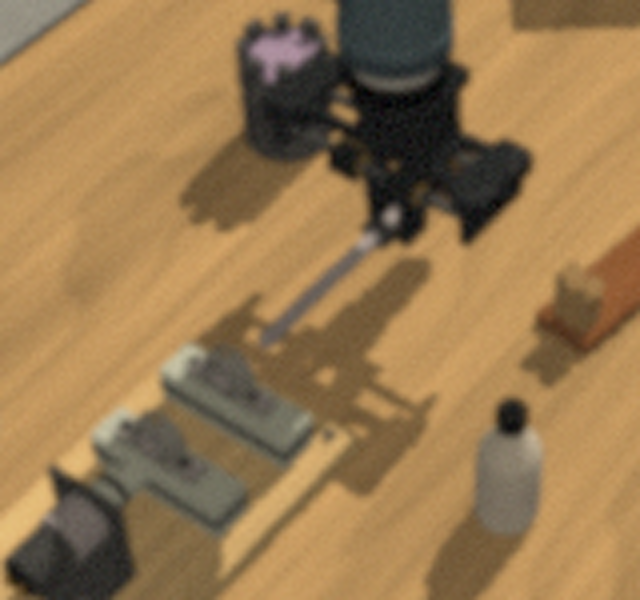

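View pics/top4z.png

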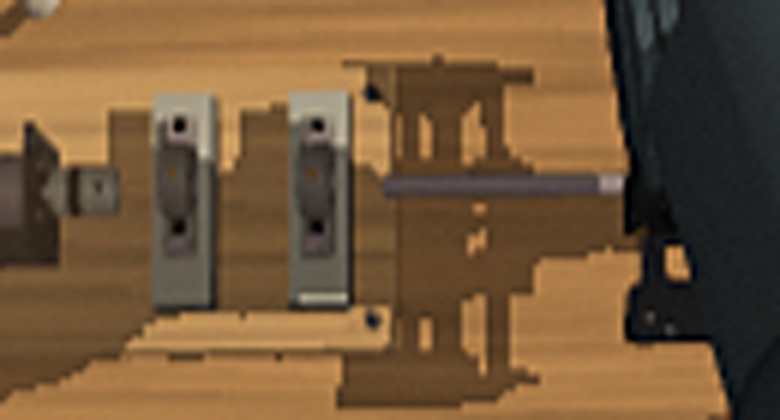

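Run:
```python
from h import *
c=cam("top"); f=c["frame"]
hsv=cv2.cvtColor(f,cv2.COLOR_RGB2HSV)
x0,x1,y0,y1=222,262,170,182
sub=hsv[y0:y1,x0:x1]; m=(sub[...,1]<75)
L=[]
for col in range(m.shape[1]):
    r=np.nonzero(m[:,col])[0]
    if len(r) and len(r)<8: L.append((col+x0,r.mean()+y0,len(r)))
L=np.array(L);print(L[:4],len(L))
P=plane(c,L[:,:2],.067)[:,:2]*1000
k=np.polyfit(P[:,1],P[:,0],1);print("top shaft x at y=28,-100:",np.polyval(k,[28,-100]).round(2),"angle deg",np.degrees(np.arctan(k[0])).round(2),"maxy",P[:,1].max())
# saturation profile across block1 housing and shaft
for col in(208,210,212): print(col,[ (r,int(hsv[r,col,2]),int(hsv[r,col,1])) for r in range(166,188)])
g=lambda a,b:((a+.5)/6-.5+160,(b+.5)/6-.5+145)
print("tower top",(plane(c,[(298,123)],.09)*1000).round(0))
print("glue",(plane(c,[(232,239)],.11)*1000).round(0))
# side: shaft line -> z assuming x known
c=cam("side");hsv=cv2.cvtColor(c["frame"],cv2.COLOR_RGB2HSV)
o,d=ray(c,[(150+267.5/4-.4,120+337/4-.4),(150+372/4-.4,120+238/4-.4)])
X=np.array([.5605,.561]); t=(X-o[0])/d[:,0]; print("side pts at shaft x plane",((o+d*t[:,None])*1000).round(1))
```

```text
[[224.  176.    3. ]
 [225.  175.5   4. ]
 [226.  175.5   4. ]
 [227.  175.5   4. ]] 38
top shaft x at y=28,-100: [561.36 562.55] angle deg -0.53 maxy 25.57778480773263
208 [(166, 96, 64), (167, 100, 64), (168, 103, 67), (169, 104, 66), (170, 101, 66), (171, 100, 61), (172, 101, 63), (173, 102, 63), (174, 102, 60), (175, 102, 63), (176, 102, 65), (177, 102, 68), (178, 104, 64), (179, 100, 64), (180, 101, 63), (181, 100, 59), (182, 100, 64), (183, 102, 63), (184, 106, 65), (185, 102, 63), (186, 102, 63), (187, 99, 64)]
210 [(166, 95, 51), (167, 98, 49), (168, 87, 53), (169, 58, 48), (170, 57, 54), (171, 64, 56), (172, 66, 46), (173, 71, 47), (174, 74, 38), (175, 73, 45), (176, 74, 45), (177, 68, 49), (178, 61, 50), (179, 56, 50), (180, 55, 46), (181, 70, 51), (182, 77, 50), (183, 78, 52), (184, 77, 46), (185, 75, 48), (186, 79, 52), (187, 72, 46)]
212 [(166, 42, 43), (167, 146, 44), (168, 110, 46), (169, 56, 50), (170, 60, 47), (171, 63, 49), (172, 69, 41), (173, 84, 140), (174, 81, 116), (175, 76, 50), (176, 73, 45), (177, 70, 55), (178, 65, 51), (179, 64, 56), (180, 58, 44), (181, 38, 47), (182, 8, 64), (183, 25, 41), (184, 79, 42), (185, 93, 44), (186, 81, 44), (187, 66, 42)]
tower top [[ 717. -200.   90.]]
glue [[366.  -0. 110.]]
side pts at shaft x plane [[560.5  23.9  68.4]
 [561.  -94.4  66.9]]
```

```bash
python3 -m creep '[[0,0,0,1,0,0,5],[0,0,0,1,0,0,5],[0,0,0,0,0,0,5],[0,0,0,0,0,0,5]]'
cat > meas.py <<'E'
from h import *
def fit():
    c=cam("top");hsv=cv2.cvtColor(c["frame"],cv2.COLOR_RGB2HSV)
    m=hsv[170:182,226:262,1]<75; L=[]
    V=75.-np.minimum(hsv[168:184,226:262,1],75)
    L=[(226+i,168+(V[:,i]*np.arange(16)).sum()/V[:,i].sum()) for i in range(36)]
    P=plane(c,L,.067)[:,:2]*1000;k=np.polyfit(P[:,1],P[:,0],1)
    print("top x at y28,-100",np.polyval(k,[28,-100]).round(2),"res",(P[:,0]-np.polyval(k,P[:,1])).std().round(2))
    c=cam("side","pics/side5.png");f=c["frame"];hsv=cv2.cvtColor(f,cv2.COLOR_RGB2HSV)
    x0,y0=214,176;sub=hsv[y0:210,x0:246]
    m=((sub[...,1]<85)).astype(np.uint8)
    k_,lab,s,_=cv2.connectedComponentsWithStats(m);i=1+np.argmax(s[1:,4]);ys,xs=np.nonzero(lab==i)
    print(s[i])
    o,d=ray(c,np.c_[xs+x0,ys+y0]);t=(np.polyval(k,0)/1000-o[0])/d[:,0];Q=(o+d*t[:,None])*1000
    mu=Q[:,1:].mean(0);u,_,v=np.linalg.svd(Q[:,1:]-mu,full_matrices=False);v=v[0]*np.sign(v[0][0])
    print("side z at y28,-100", (mu[1]+v[1]/v[0]*(np.array([28,-100])-mu[0])).round(2),"pitch",np.degrees(np.arctan2(v[1],v[0])).round(2),"y range",Q[:,1].min().round(1),Q[:,1].max().round(1))
fit();st()
E
python3 meas.py; python3 -c "
import cv2
t=cv2.imread('pics/side5.png');cv2.imwrite('pics/side5z.png',cv2.resize(t[165:255,165:255],None,fx=6,fy=6,interpolation=0))"
```

```text
time: 6.85
eef_pos: [0.5653, -0.1259, 0.0677]
tool_rot: [[-0.0, -0.004, 1.0], [-0.0, 1.0, 0.004], [-1.0, -0.0, -0.0]]
contact_force: [-0.0, 0.5, -3.4]
opening: 0.0107
top x at y28,-100 [562.01 562.75] res 0.25
[  1   0  31  31 146]
side z at y28,-100 [67.03 66.74] pitch 0.13 y range -107.4 28.8
t6.95 pos [ 565.2 -125.9   67.7] yaw z 0.2 tilt z -0.01 xdown [-2.e-04 -0.e+00 -1.e+00] F [-0.5 -0.2 -3.7] M [-0.04 -0.06  0.02] open 10.27 j7 -0.13
```

View pics/side5z.png

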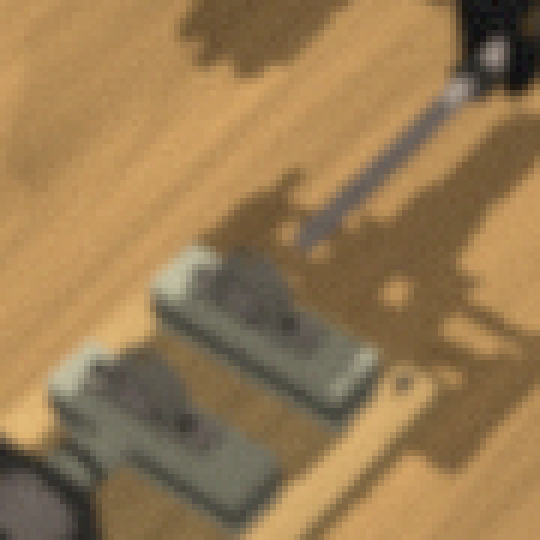

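```bash
python3 -m creep '[[0,0,0,0.6,5,0.3,5],[0,0,0,0.6,5,0,5],[0,0,0,0,5,0,5],[0,0,0,0,4,0,5],[0,0,0,0,2,0,5],[0,0,0,0,0,0,5],[0,0,0,0,0,0,5]]'; python3 -c "
from h import *
st()
cam('side','pics/side6.png');t=cv2.imread('pics/side6.png');cv2.imwrite('pics/side6z.png',cv2.resize(t[165:255,165:255],None,fx=6,fy=6,interpolation=2))
cam('top','pics/top6.png');t=cv2.imread('pics/top6.png');cv2.imwrite('pics/top6z.png',cv2.resize(t[155:205,170:230],None,fx=12,fy=12,interpolation=2))"
```

```text
time: 7.65
eef_pos: [0.5665, -0.1051, 0.068]
tool_rot: [[-0.0, -0.003, 1.0], [-0.0, 1.0, 0.003], [-1.0, -0.0, -0.0]]
contact_force: [-0.1, -1.0, -3.9]
opening: 0.0107
t7.65 pos [ 566.5 -105.1   68. ] yaw z 0.2 tilt z -0.0 xdown [-0.e+00 -3.e-04 -1.e+00] F [-0.1 -1.  -3.9] M [-0.03 -0.07 -0.01] open 10.71 j7 -0.17
```

View pics/top6z.png

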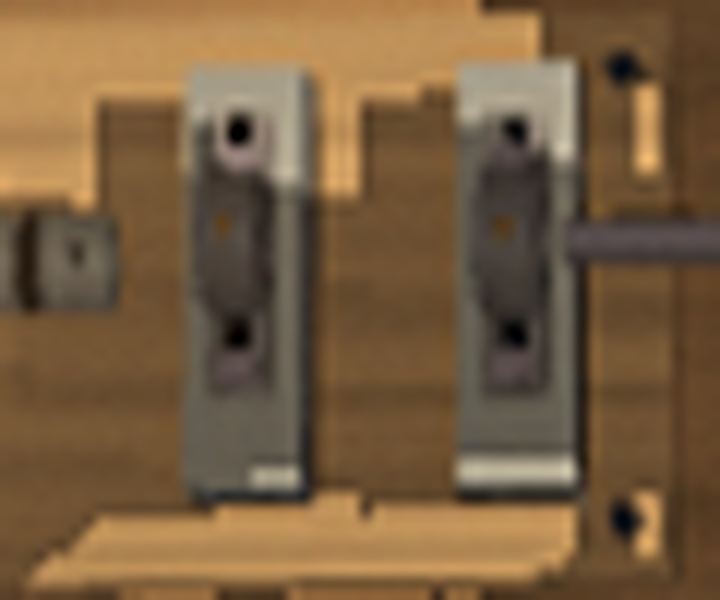

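View pics/side6z.png

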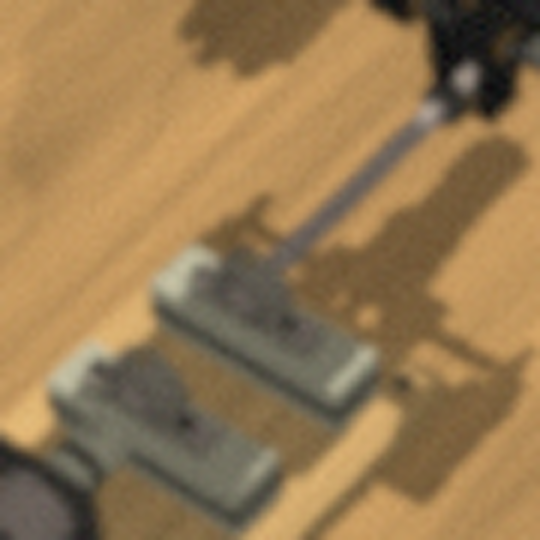

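```bash
python3 -m creep '[[0,0,0,-0.8,1,0,5],[0,0,0,0,1,0,5],[0,0,0,0,1,0,5],[0,0,0,0,1,0,5],[0,0,0,0,0,0,5]]'; python3 -c "
from h import *
st()"; python3 -m creep '[[0,0,0,0,1,0,5],[0,0,0,0,1,0,5],[0,0,0,0,0,0,5]]'; python3 -m creep '[[0,0,0,0,1,0,5],[0,0,0,0,1,0,5],[0,0,0,0,0,0,5]]'
```

```text
time: 8.25
eef_pos: [0.5657, -0.1006, 0.068]
tool_rot: [[0.0, -0.004, 1.0], [0.0, 1.0, 0.004], [-1.0, 0.0, 0.0]]
contact_force: [0.5, 0.4, -3.1]
opening: 0.0105
t8.25 pos [ 565.7 -100.6   68. ] yaw z 0.22 tilt z 0.0 xdown [ 1.e-04  2.e-04 -1.e+00] F [ 0.5  0.4 -3.1] M [ 0.01 -0.13  0.04] open 10.49 j7 -0.17
time: 8.55
eef_pos: [0.5658, -0.0987, 0.068]
tool_rot: [[0.0, -0.004, 1.0], [0.0, 1.0, 0.004], [-1.0, 0.0, 0.0]]
contact_force: [0.1, -0.5, -2.7]
opening: 0.0109
time: 8.85
eef_pos: [0.5657, -0.0967, 0.068]
tool_rot: [[0.0, -0.004, 1.0], [0.0, 1.0, 0.004], [-1.0, 0.0, 0.0]]
contact_force: [0.5, 0.3, -3.5]
opening: 0.0106
```

```bash
for i in 1 2 3; do python3 -m creep '[[0,0,0,0,1,0,5],[0,0,0,0,1,0,5],[0,0,0,0,0,0,5]]' | grep -E "pos|force"; done; python3 -c "
from h import *
st()
cam('top','pics/top7.png');t=cv2.imread('pics/top7.png');cv2.imwrite('pics/top7z.png',cv2.resize(t[155:205,170:230],None,fx=12,fy=12,interpolation=2))"
```

```text
eef_pos: [0.5657, -0.0947, 0.068]
contact_force: [0.7, 0.1, -3.9]
eef_pos: [0.5657, -0.0927, 0.068]
contact_force: [0.4, 0.9, -4.7]
eef_pos: [0.5657, -0.0907, 0.068]
contact_force: [-0.4, 0.6, -3.5]
t9.75 pos [565.7 -90.7  68. ] yaw z 0.22 tilt z 0.0 xdown [ 0.e+00  1.e-04 -1.e+00] F [-0.4  0.6 -3.5] M [ 0.03 -0.11 -0.02] open 10.91 j7 -0.19
```

View pics/top7z.png

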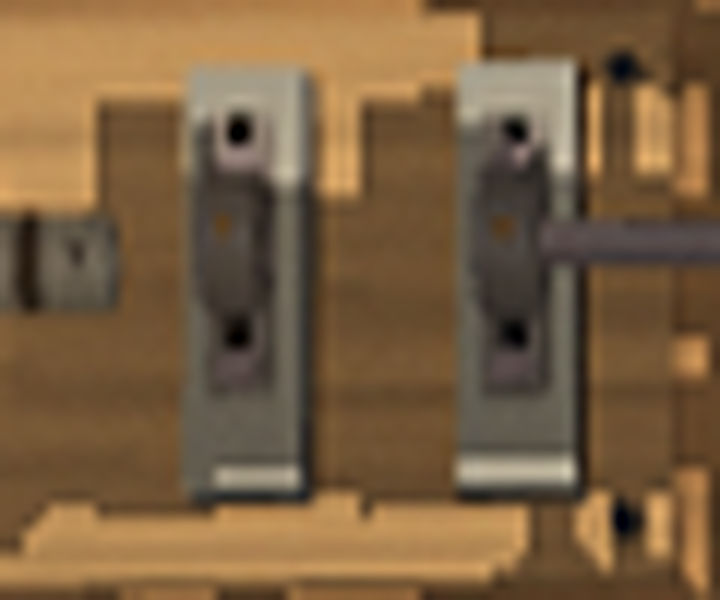

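```bash
for i in 1 2; do python3 -m creep '[[0,0,0,0,2,0,5],[0,0,0,0,2,0,5],[0,0,0,0,2,0,5],[0,0,0,0,0,0,5]]' | grep -E "pos|force"; done; python3 -m creep '[[0,0,0,0,3,0,5],[0,0,0,0,3,0,5],[0,0,0,0,3,0,5],[0,0,0,0,3,0,5],[0,0,0,0,0,0,5]]' | grep -E "pos|force"; python3 -c "
from h import *
st()
cam('top','pics/top8.png');t=cv2.imread('pics/top8.png');cv2.imwrite('pics/top8z.png',cv2.resize(t[155:205,170:230],None,fx=12,fy=12,interpolation=2))"
```

```text
eef_pos: [0.5658, -0.0844, 0.068]
contact_force: [-0.4, -0.1, -3.7]
eef_pos: [0.5658, -0.0784, 0.0681]
contact_force: [0.6, -0.1, -3.4]
eef_pos: [0.5657, -0.0661, 0.0681]
contact_force: [0.2, -0.5, -2.5]
t11.10 pos [565.7 -66.1  68.1] yaw z 0.25 tilt z 0.01 xdown [ 1.e-04  4.e-04 -1.e+00] F [ 0.2 -0.5 -2.5] M [-0.   -0.11 -0.01] open 11.08 j7 -0.23
```

View pics/top8z.png

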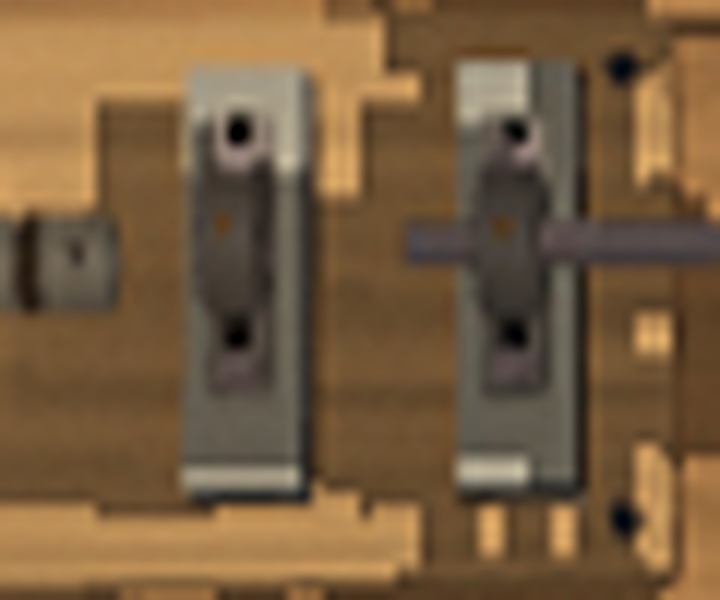

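The nose has come out of block 1 (crop col 407) with no force. Block 2's grease nipple shows the same offset as block 1's, so I go on straight.

```bash
python3 -m creep '[[0,0,0,0,4,0,5],[0,0,0,0,4,0,5],[0,0,0,0,4,0,5],[0,0,0,0,4,0,5],[0,0,0,0,4,0,5],[0,0,0,0,4,0,5],[0,0,0,0,3,0,5],[0,0,0,0,0,0,5]]' | grep -E "pos|force"; for i in 1 2 3 4; do python3 -m creep '[[0,0,0,0,1,0,5],[0,0,0,0,1,0,5],[0,0,0,0,1,0,5],[0,0,0,0,0,0,5]]' | grep -E "pos|force"; done; python3 -c "
from h import *
st()
cam('top','pics/top9.png');t=cv2.imread('pics/top9.png');cv2.imwrite('pics/top9z.png',cv2.resize(t[155:205,170:230],None,fx=12,fy=12,interpolation=2))"
```

```text
eef_pos: [0.5657, -0.0392, 0.0681]
contact_force: [0.9, -0.5, -3.5]
eef_pos: [0.5657, -0.0368, 0.068]
contact_force: [-0.2, 0.5, -4.4]
eef_pos: [0.5657, -0.0337, 0.068]
contact_force: [-0.0, 0.3, -4.5]
eef_pos: [0.5657, -0.0307, 0.068]
contact_force: [0.5, -0.3, -2.4]
eef_pos: [0.5658, -0.0277, 0.0681]
contact_force: [-0.3, -0.2, -4.5]
t13.55 pos [565.8 -27.7  68.1] yaw z 0.2 tilt z 0.02 xdown [ 3.e-04  2.e-04 -1.e+00] F [-0.3 -0.2 -4.5] M [-0.11 -0.14 -0.06] open 10.25 j7 -0.3
```

View pics/top9z.png

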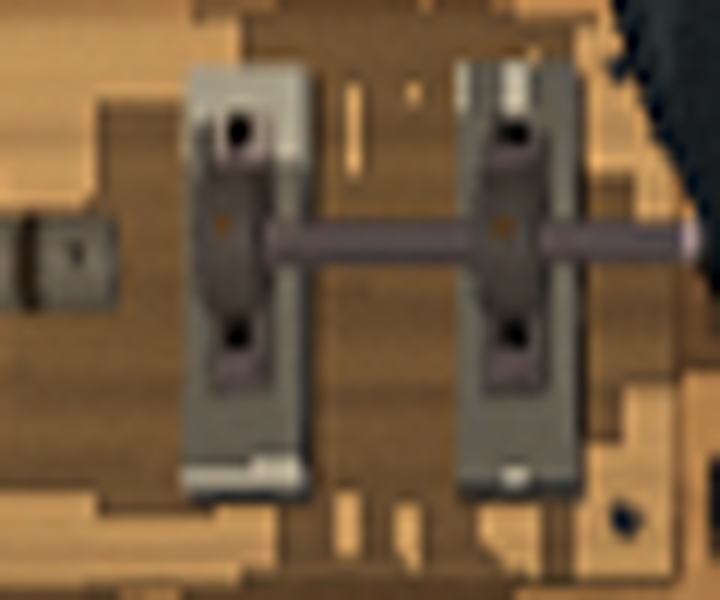

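```bash
for i in 1 2 3 4; do python3 -m creep '[[0,0,0,0,1,0,5],[0,0,0,0,1,0,5],[0,0,0,0,1,0,5],[0,0,0,0,0,0,5]]' | grep -E "pos|force"; done; python3 -c "
from h import *
st()"
```

```text
eef_pos: [0.5657, -0.0246, 0.0681]
contact_force: [0.3, 0.4, -4.6]
eef_pos: [0.5657, -0.0217, 0.068]
contact_force: [0.0, -0.7, -4.2]
eef_pos: [0.5657, -0.0187, 0.068]
contact_force: [0.5, 0.7, -3.8]
eef_pos: [0.5657, -0.0157, 0.068]
contact_force: [0.2, 0.8, -4.4]
t15.20 pos [565.7 -15.7  68. ] yaw z 0.21 tilt z 0.0 xdown [ 1.e-04  1.e-04 -1.e+00] F [ 0.2  0.8 -4.4] M [ 0.03 -0.16 -0.07] open 10.82 j7 -0.32
```

Both blocks are passed. I go a bit further, into the gap before the coupling. Then I move sideways to draw the blocks onto the line: the coupling centre is at crop row 262 and the shaft at row 240, about 4.7 mm towards -x.

```bash
python3 -m creep '[[0,0,0,0,2,0,5],[0,0,0,0,2,0,5],[0,0,0,0,2,0,5],[0,0,0,0,2,0,5],[0,0,0,0,2,0,5],[0,0,0,0,0,0,5]]' | grep -E "pos|force"; for i in 1 2; do python3 -m creep '[[0,0,0,-0.5,0,0,5],[0,0,0,-0.5,0,0,5],[0,0,0,-0.5,0,0,5],[0,0,0,-0.5,0,0,5],[0,0,0,0,0,0,5]]'| grep -E "pos|force"; done
python3 -c "
from h import *
st()
cam('top','pics/top10.png');t=cv2.imread('pics/top10.png');cv2.imwrite('pics/top10z.png',cv2.resize(t[155:205,170:230],None,fx=12,fy=12,interpolation=2))"
```

```text
eef_pos: [0.5657, -0.0054, 0.068]
contact_force: [0.4, 0.5, -3.6]
eef_pos: [0.5637, -0.0059, 0.0681]
contact_force: [1.3, 0.8, -3.6]
eef_pos: [0.5616, -0.006, 0.068]
contact_force: [1.3, 1.7, -3.0]
t16.80 pos [561.6  -6.   68. ] yaw z 0.2 tilt z -0.01 xdown [-1.e-04 -1.e-04 -1.e+00] F [ 1.3  1.7 -3. ] M [ 0.06 -0.28 -0.1 ] open 10.49 j7 -0.34
```

View pics/top10z.png

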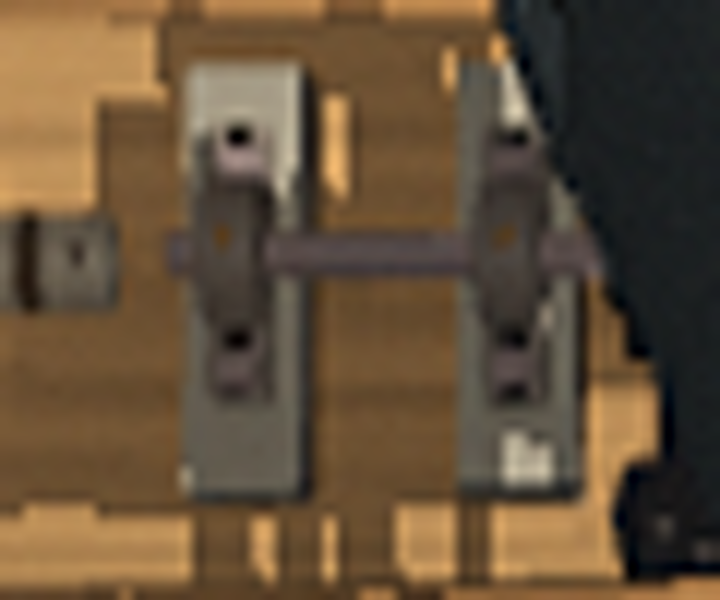

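```bash
cat > al.py <<'E'
from h import *
c=cam("top");g=c["frame"].astype(float)
hsv=cv2.cvtColor(c["frame"],cv2.COLOR_RGB2HSV)[...,1].astype(float)
def cen(cols,r0,r1):
    v=hsv[r0:r1,cols[0]:cols[1]].mean(1); b=max(v[0],v[-1]); lo=v.min(); th=(b+lo)/2
    i=np.nonzero(v<th)[0]; a,e=i[0],i[-1]
    A=a-1+(v[a-1]-th)/(v[a-1]-v[a]); E=e+(th-v[e])/(v[e+1]-v[e])
    col=(cols[0]+cols[1]-1)/2
    P=plane(c,[(col,r0+A),(col,r0+E)],.067)[:,:2]*1000
    return P.mean(0).round(2),abs(P[0,0]-P[1,0]).round(1)
print("coupling",cen((174,179),165,190)); print("shaft mid",cen((195,207),169,184)); print("near nose",cen((184,186),169,184))
st()
E
python3 al.py
```

```text
coupling (array([558.85, 171.18]), np.float64(24.2))
shaft mid (array([560.6 ,  96.86]), np.float64(11.1))
near nose (array([561.21, 145.42]), np.float64(9.5))
t16.90 pos [561.6  -6.   68. ] yaw z 0.2 tilt z -0.01 xdown [-2.e-04 -1.e-04 -1.e+00] F [ 0.1 -0.6 -3. ] M [ 0.11 -0.26 -0.11] open 10.85 j7 -0.34
```

```bash
python3 -m creep '[[0,0,0,-0.5,0,0,5],[0,0,0,-0.5,0,0,5],[0,0,0,-0.5,0,0,5],[0,0,0,-0.4,0,0,5],[0,0,0,0,0,0,5]]'| grep -E "pos|force"; python3 al.py; python3 al.py
```

```text
eef_pos: [0.5597, -0.006, 0.068]
contact_force: [0.7, 0.6, -4.6]
coupling (array([558.75, 171.17]), np.float64(24.3))
shaft mid (array([558.75,  96.84]), np.float64(10.4))
near nose (array([559.63, 145.4 ]), np.float64(10.1))
t17.45 pos [559.7  -6.   68. ] yaw z 0.2 tilt z -0.01 xdown [-2.e-04 -1.e-04 -1.e+00] F [ 1.1 -0.2 -2.8] M [ 0.1  -0.28 -0.12] open 10.57 j7 -0.34
coupling (array([558.82, 171.17]), np.float64(24.3))
shaft mid (array([558.81,  96.84]), np.float64(10.4))
near nose (array([559.42, 145.39]), np.float64(10.2))
t17.50 pos [559.7  -6.   68. ] yaw z 0.2 tilt z -0.01 xdown [-2.e-04 -1.e-04 -1.e+00] F [ 0.5  2.1 -2.6] M [ 0.05 -0.26 -0.03] open 10.65 j7 -0.34
```

```bash
python3 -m creep '[[0,0,0,-0.2,2,0,5],[0,0,0,0,2,0,5],[0,0,0,0,2,0,5],[0,0,0,0,2,0,5],[0,0,0,0,0,0,5]]'| grep -E "pos|force"; for i in 1 2 3 4 5; do python3 -m creep '[[0,0,0,0,1,0,5],[0,0,0,0,1,0,5],[0,0,0,0,0,0,5]]'| grep -E "pos|force"; done; python3 al.py
```

```text
eef_pos: [0.5597, 0.0026, 0.0681]
contact_force: [1.1, -0.0, -2.8]
eef_pos: [0.5596, 0.0042, 0.068]
contact_force: [1.1, 0.4, -3.3]
eef_pos: [0.5596, 0.0063, 0.068]
contact_force: [0.6, -0.3, -3.7]
eef_pos: [0.5596, 0.0083, 0.068]
contact_force: [1.0, 0.7, -4.1]
eef_pos: [0.5596, 0.0103, 0.068]
contact_force: [1.6, -0.6, -3.4]
eef_pos: [0.5596, 0.0123, 0.068]
contact_force: [1.1, 0.1, -3.1]
coupling (array([558.78, 171.17]), np.float64(24.3))
shaft mid (array([558.11,  96.83]), np.float64(11.3))
near nose (array([559.12, 145.39]), np.float64(10.3))
t19.55 pos [559.6  12.3  68. ] yaw z 0.21 tilt z 0.01 xdown [ 1.e-04  2.e-04 -1.e+00] F [ 1.4 -0.2 -3.5] M [-0.04 -0.3  -0.07] open 10.84 j7 -0.37
```

```bash
for i in 1 2 3 4 5; do python3 -m creep '[[0,0,0,0,1,0,5],[0,0,0,0,1,0,5],[0,0,0,0,0,0,5]]'| grep -E "pos|force"; done; python3 -c "
from h import *
st()
cam('side','pics/side11.png');t=cv2.imread('pics/side11.png');cv2.imwrite('pics/side11z.png',cv2.resize(t[165:265,145:255],None,fx=6,fy=6,interpolation=2))
cam('top','pics/top11.png');t=cv2.imread('pics/top11.png');cv2.imwrite('pics/top11z.png',cv2.resize(t[155:205,170:230],None,fx=12,fy=12,interpolation=2))"
```

```text
eef_pos: [0.5596, 0.0143, 0.068]
contact_force: [1.7, -0.5, -4.9]
eef_pos: [0.5596, 0.0163, 0.068]
contact_force: [0.9, 0.6, -3.9]
eef_pos: [0.5596, 0.0183, 0.068]
contact_force: [1.3, 0.2, -4.0]
eef_pos: [0.5596, 0.0203, 0.068]
contact_force: [0.6, 0.0, -3.9]
eef_pos: [0.5596, 0.0223, 0.068]
contact_force: [1.3, 0.5, -3.9]
t21.05 pos [559.6  22.3  68. ] yaw z 0.21 tilt z 0.01 xdown [ 1.e-04  2.e-04 -1.e+00] F [ 1.3  0.5 -3.9] M [-0.07 -0.34 -0.08] open 10.8 j7 -0.39
```

View pics/side11z.png

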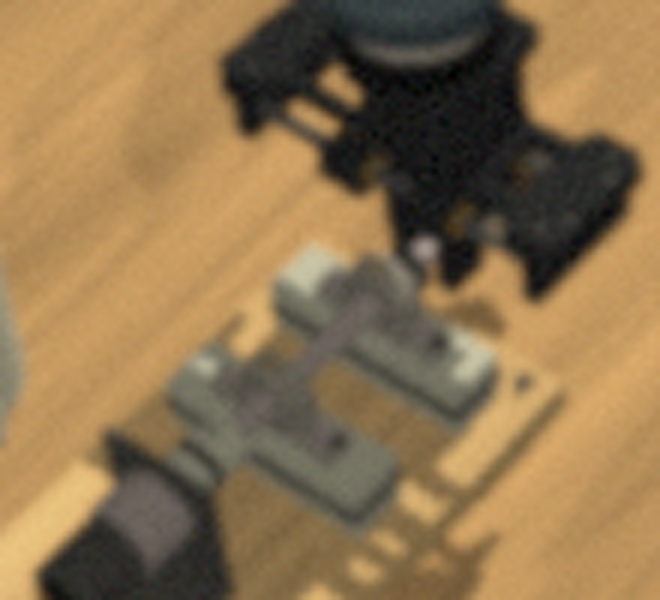

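View pics/top11z.png

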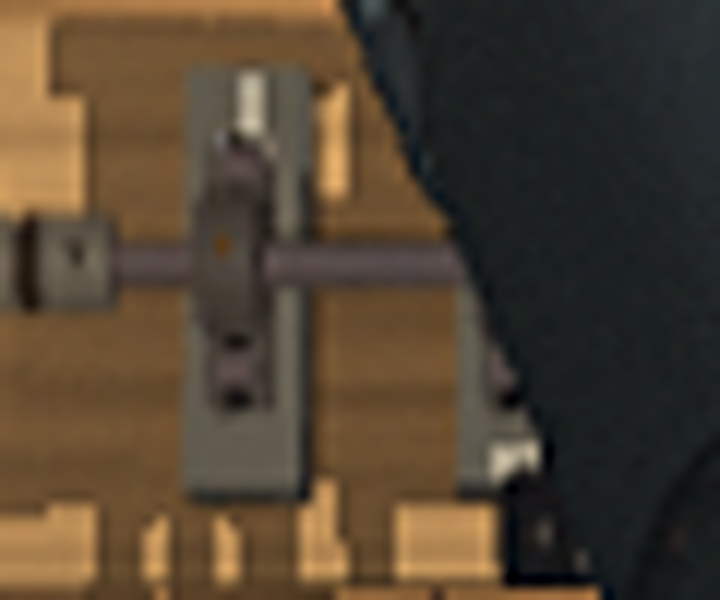

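The shaft runs into the coupling (top crop 115,262), and the collar is a few mm short of block 1. I creep on until I feel contact.

```bash
for i in 1 2 3 4 ; do python3 -m creep '[[0,0,0,0,0.7,0,5],[0,0,0,0,0,0,5]]'| grep -E "pos|force"; done
```

```text
eef_pos: [0.5596, 0.0228, 0.068]
contact_force: [1.6, -0.2, -3.3]
eef_pos: [0.5596, 0.0235, 0.068]
contact_force: [0.1, -0.5, -4.2]
eef_pos: [0.5596, 0.0243, 0.068]
contact_force: [1.3, -1.2, -3.9]
eef_pos: [0.5596, 0.025, 0.068]
contact_force: [1.6, -1.3, -3.9]
```

```bash
for i in 1 2 3 4 ; do python3 -m creep '[[0,0,0,0,0.6,0,5],[0,0,0,0,0,0,5]]'| grep -E "pos|force"; done
```

```text
eef_pos: [0.5596, 0.0252, 0.068]
contact_force: [1.5, -1.6, -3.1]
eef_pos: [0.5596, 0.0253, 0.068]
contact_force: [1.3, -3.5, -3.4]
eef_pos: [0.5596, 0.0254, 0.068]
contact_force: [2.6, -6.1, -3.6]
eef_pos: [0.5596, 0.0254, 0.068]
contact_force: [1.3, -6.5, -3.4]
```

Contact at TCP y=25.3, and the collar was expected home at about 25.2. I relieve the push, open, look, then retreat.

```bash
python3 -m creep '[[0,0,0,0,-0.8,0,5],[0,0,0,0,-0.7,0,5],[0,0,0,0,0,0,5]]'| grep -E "pos|force"; python3 -m creep '[[0,0,0,0,0,0,15],[0,0,0,0,0,0,20],[0,0,0,0,0,0,30],[0,0,0,0,0,0,40],[0,0,0,0,0,0,50],[0,0,0,0,0,0,50],[0,0,0,0,0,0,50]]'| grep -E "pos|force|open"; python3 -c "
from h import *
cam('side','pics/side12.png');t=cv2.imread('pics/side12.png');cv2.imwrite('pics/side12z.png',cv2.resize(t[165:265,145:255],None,fx=6,fy=6,interpolation=2))"
```

```text
eef_pos: [0.5596, 0.0253, 0.068]
contact_force: [1.4, -4.8, -3.7]
eef_pos: [0.5596, 0.0258, 0.068]
contact_force: [-0.4, -0.1, -1.2]
opening: 0.0443
```

View pics/side12z.png

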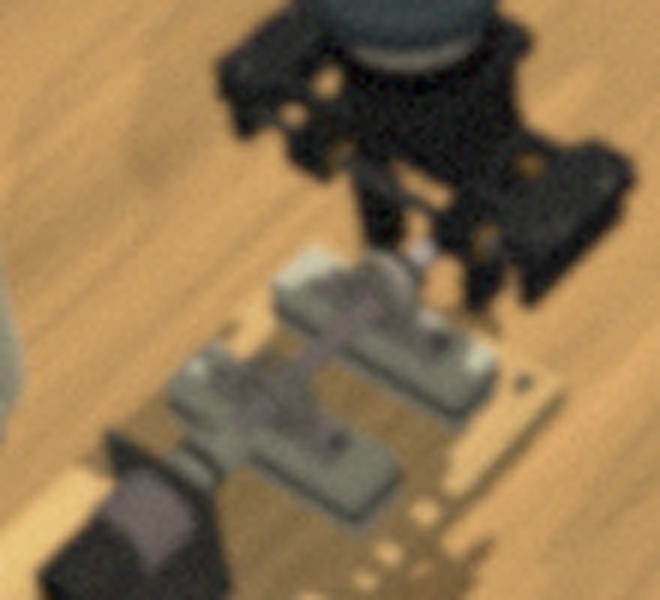

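```bash
python3 -m creep '[[0,0,0,0,0,4,50],[0,0,0,0,0,8,50],[0,0,0,0,0,12,50],[0,0,0,0,0,20,50],[0,0,0,0,0,25,50],[0,0,0,0,0,25,50],[0,0,0,0,0,25,50],[0,0,0,0,-30,20,50],[0,0,0,0,-40,0,50],[0,0,0,0,-40,0,50],[0,0,0,0,-40,0,50],[0,0,0,0,-40,0,50],[0,0,0,0,-40,0,50],[0,0,0,0,-30,0,50],[0,0,0,0,0,0,50]]'| grep -E "pos|force|open"; python3 -c "
from h import *
cam('side','pics/side13.png');t=cv2.imread('pics/side13.png');cv2.imwrite('pics/side13z.png',cv2.resize(t[165:265,145:255],None,fx=6,fy=6,interpolation=2))
cam('top','pics/top13.png');t=cv2.imread('pics/top13.png');cv2.imwrite('pics/top13z.png',cv2.resize(t[145:215,155:265],None,fx=7,fy=7,interpolation=2))"
```

```text
eef_pos: [0.5585, -0.2404, 0.208]
contact_force: [-0.5, -0.3, 0.0]
opening: 0.044
```

View pics/side13z.png

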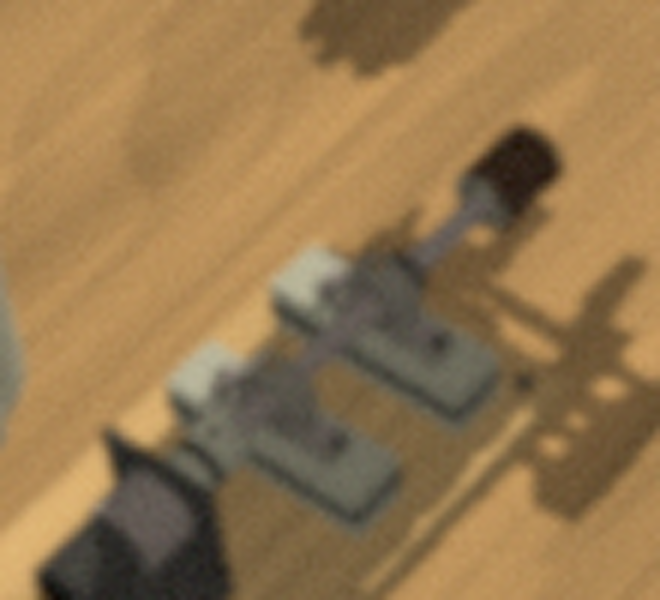

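View pics/top13z.png

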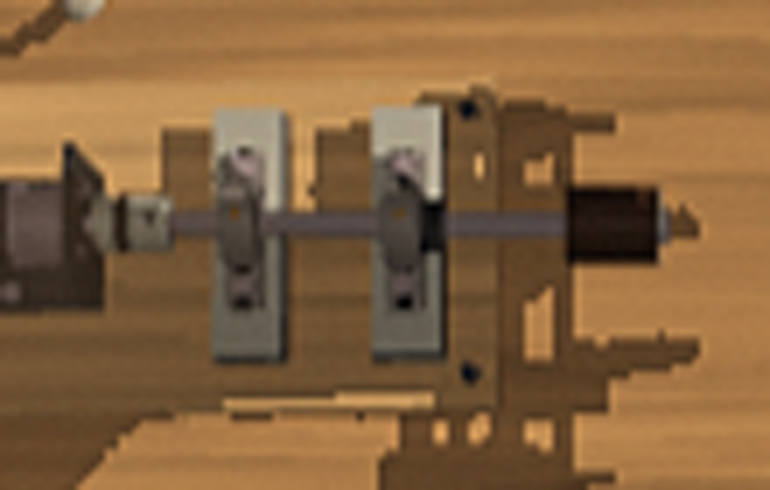

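Run:
```python
from h import *
c=cam("top");g=lambda a,b:((a+.5)/7-.5+155,(b+.5)/7-.5+145)
for n,p,z in(("mouth top",(173,224),.0795),("drum front top",(568,224),.084),("drum back",(657,224),.084),("collar back",(444,224),.079),("housing1 L",(380,224),.0855),("collar/housing1 R",(424,224),.082)): print(n,(plane(c,[g(*p)],z)*1000).round(1))
f=c["frame"].astype(int); print([int(f[170:182,k].sum(1).mean() if 0 else f[174:180,k].sum(1).mean()) for k in range(208,222)])
st()
```

```text
mouth top [[556.  159.2  79.5]]
drum front top [[554.1 -10.4  84. ]]
drum back [[553.8 -48.5  84. ]]
collar back [[555.4  42.9  79. ]]
housing1 L [[554.2  69.8  85.5]]
collar/housing1 R [[554.8  51.3  82. ]]
[229, 197, 197, 197, 196, 207, 178, 74, 55, 58, 130, 236, 220, 220]
t25.45 pos [ 559.8 -233.   207.7] yaw z 0.26 tilt z 0.04 xdown [ 8.e-04  8.e-04 -1.e+00] F [-1.2  0.9  0. ] M [ 0.04 -0.1  -0.03] open 44.13 j7 0.16
```

The distance from coupling mouth to drum front is 169.6 mm (170 expected) and the collar is flush with block 1. I hand in.

```bash
python3 -c "
from h import *
arm.close_job(); st()"
```

```text
the job is handed in; nothing more can be done
the job is handed in; nothing more can be done
```

The steel spindle is through both pillow blocks and into the motor coupling. Its collar is home against block 1, it is released, and the job is handed in. I gripped it near its balance point, lifted it off the rest and threaded it through both blocks. A sideways move of about 6 mm then drew the blocks onto the coupling line.

**Forces:** the highest reading I saw was about 7 N, when the collar met block 1. The passes through the bores gave 2 N or less sideways and along the push.

**Last checks:**
- The coupling mouth to the drum front measured 169.6 mm, against 170 mm expected.
- The collar back is at y = 42.9 mm, which puts its front face at 52.9 mm against block 1's face at about 53 mm.
- The last pictures show the shaft running straight into the coupling, with the gripper well clear and no load on it.
- I did not measure the mug, glue bottle or tower again at the end. The gripper was planned to stay clear of them, and I felt no contact.

**Disagreements:** the camera and the arm's own position differed by about 1 to 3 mm sideways. I steered by relative measurements in the pictures to get around that. The final state reading after hand-in was refused, so the last reading is from just before it.

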